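# Make up the titration kit and the balance-check kit

## Task

Make up two kits from the stock on the fume-hood bench, one thing to a bay. The three-bay tray gets the large amber bottle in its middle bay, with the squat jar and one of the white sample cups in its two end bays (either way round); the two-bay tray gets the large steel weight and the other sample cup (either way round). Everything stands upright and flat on the floor of its bay; keep the bottle and the jar upright all the way, and leave the small bottle and the small weight where they are.

Things in the scene. Friction and masses are not known exactly. Their poses are not given: they have to be found in the camera images.
- bottle: The large amber glass bottle: body 42 mm in diameter and 55 mm high, then a narrow neck (21 mm) with a black cap 27 mm across; 84 mm high in all, 0.08 to 0.17 kg. Origin: centre of the underside; its z axis points up. Round, loose, standing upright on the bench.
- jar: The squat amber glass jar with a wide black cap: body 50 mm in diameter up to 40 mm, cap 49 mm across; 55 mm high in all, 0.07 to 0.14 kg. Origin: centre of the underside; its z axis points up. Round, loose, standing upright on the bench.
- cup_a: A white plastic sample cup, open at the top, straight-walled: 46 mm outside diameter, 55 mm high, wall 3 mm, 0.04 kg. Just like cup_b; either may go to either tray. Origin: centre of the underside; its z axis points up. Round, loose, standing upright on the bench.
- cup_b: The other sample cup, the same in all as cup_a: 46 mm outside diameter, 55 mm high, wall 3 mm, 0.04 kg. Origin: centre of the underside; its z axis points up. Round, loose, standing upright on the bench.
- weight: The large stainless balance weight: cylindrical body 40 mm in diameter and 42 mm high, with a waisted knob (25 mm across) on top; 62 mm high in all, 0.45 kg. Origin: centre of the underside; its z axis points up. Round, loose, standing upright on the bench.
- small_bottle: The small amber glass bottle, not needed, to be left where it is: 30 mm in diameter, 60 mm high with its black cap. Origin: centre of the underside; its z axis points up. Round, loose, standing upright on the bench.
- small_weight: The small stainless balance weight, not needed, to be left where it is: 24 mm in diameter, 36 mm high with its knob. Origin: centre of the underside; its z axis points up. Round, loose, standing upright on the bench.
- tray3: Three-bay white plastic tray, 214 x 74 mm. Bay centres on its x axis at x = -70, 0 and +70 mm. Origin: centre of its underside, on the bench; x runs along the row of bays, y across, z up. Floor 3 mm thick, rim and dividers 10 mm high (above the bench) and 4 mm thick; each bay is 66 x 66 mm inside. Fixed to the bench; stands at the left or right of the stock, the row pointing roughly away from the robot.
- tray2: Two-bay white plastic tray, 144 x 74 mm. Bay centres on its x axis at x = -35 and +35 mm. Origin: centre of its underside, on the bench; x runs along the row of bays, y across, z up. Floor 3 mm thick, rim and dividers 10 mm high (above the bench) and 4 mm thick; each bay is 66 x 66 mm inside. Fixed to the bench; stands at the left or right of the stock, the row pointing roughly away from the robot.

How it is judged:
At the end, for the whole second after the job is handed in: Each thing in its own bay as asked, wholly inside it (origin within 10 mm (jar), 12 (cups), 14 (bottle), 15 (weight) of the bay centre along tray x and y), flat (origin under 6.5 mm up, tilt under 0.08 rad), slower than 0.02 m/s; small bottle and small weight within 25 mm of their starts (z of bottle in the frame of tray3 between 0 and 0.0065 m and angle between each of bottle, jar, weight's own z axis and vertical below 0.08 rad and (x of bottle in the frame of tray3 between -0.014 and 0.014 m and y of bottle in the frame of tray3 between -0.014 and 0.014 m) and z of jar in the frame of tray3 between 0 and 0.0065 m and ((x of jar in the frame of tray3 between -0.08 and -0.06 m and y of jar in the frame of tray3 between -0.01 and 0.01 m) or (x of jar in the frame of tray3 between 0.06 and 0.08 m and y of jar in the frame of tray3 between -0.01 and 0.01 m)) and z of weight in the frame of tray2 between 0 and 0.0065 m and ((x of weight in the frame of tray2 between -0.05 and -0.02 m and y of weight in the frame of tray2 between -0.015 and 0.015 m) or (x of weight in the frame of tray2 between 0.02 and 0.05 m and y of weight in the frame of tray2 between -0.015 and 0.015 m)) and ((z of cup_a in the frame of tray3 between 0 and 0.0065 m and angle between each of cup_a, cup_b's own z axis and vertical below 0.08 rad and ((x of cup_a in the frame of tray3 between -0.082 and -0.058 m and y of cup_a in the frame of tray3 between -0.012 and 0.012 m) or (x of cup_a in the frame of tray3 between 0.058 and 0.082 m and y of cup_a in the frame of tray3 between -0.012 and 0.012 m)) and z of cup_b in the frame of tray2 between 0 and 0.0065 m and ((x of cup_b in the frame of tray2 between -0.047 and -0.023 m and y of cup_b in the frame of tray2 between -0.012 and 0.012 m) or (x of cup_b in the frame of tray2 between 0.023 and 0.047 m and y of cup_b in the frame of tray2 between -0.012 and 0.012 m))) or (z of cup_b in the frame of tray3 between 0 and 0.0065 m and angle between each of cup_b, cup_a's own z axis and vertical below 0.08 rad and ((x of cup_b in the frame of tray3 between -0.082 and -0.058 m and y of cup_b in the frame of tray3 between -0.012 and 0.012 m) or (x of cup_b in the frame of tray3 between 0.058 and 0.082 m and y of cup_b in the frame of tray3 between -0.012 and 0.012 m)) and z of cup_a in the frame of tray2 between 0 and 0.0065 m and ((x of cup_a in the frame of tray2 between -0.047 and -0.023 m and y of cup_a in the frame of tray2 between -0.012 and 0.012 m) or (x of cup_a in the frame of tray2 between 0.023 and 0.047 m and y of cup_a in the frame of tray2 between -0.012 and 0.012 m)))) and linear speed of each of bottle, jar, cup_a, cup_b, weight below 0.02 m/s and distance of each of small_bottle, small_weight from where it was at the start of the episode below 0.025 m); the robot touches nothing.
It fails at once if the bottle is tipped by more than 0.6 rad (angle between bottle's own z axis and vertical above 0.6 rad).
It fails at once if the jar is tipped by more than 0.6 rad (angle between jar's own z axis and vertical above 0.6 rad).
It fails at once if the small bottle is moved by more than 25 mm (distance of small_bottle from where it was at the start of the episode above 0.025 m).
It fails at once if the small weight is moved by more than 25 mm (distance of small_weight from where it was at the start of the episode above 0.025 m).
It also fails if it takes over 144 s, if anything falls off the work surface, if the arm or the gripper's body presses on something with over 40 N, if the wrist force passes 120 N, or if a joint passes its speed limit or range.

## Robot

A 6-joint arm with a two-finger parallel gripper is mounted at the origin on the work surface. World frame = base frame: x ahead of the robot, y to its left, z up, the work surface at z = 0. Lengths are in m, angles in rad, forces in N, time in s.
With the tool pointing down it reaches from about 0.375 to 0.975 m from the base axis. Payload 3.8 kg.
Tool frame: the origin (TCP) lies midway between the tips of the shut fingers; the grasp point (between the pads) lies 19 mm behind it; z points along the fingers, y is the line along which they close (so a half turn about z gives the same grasp; the last joint's range is limited). The gripper opens to 88 mm and grips with 3 to 60 N. Pads are 18 mm wide; open, the fingers measure 123 mm over their backs; the gripper's body (75 mm by 187 mm) begins 45 mm behind the grasp point.
Start: joints at [1.087, 0.264, 1.604, -0, 1.274, -0.037], TCP at [0.292, 0.609, 0.239] pointing down, gripper open.
Joint ranges: [-2.63, 2.63], [-0.94, 2.18], [0.31, 2.57], [-1.31, 4.45], [0, 2.66], [-2.55, 2.55]. Speed limits (rad/s): [2.57, 2.57, 3.14, 3.14, 3.14, 3.14].

## Interface

Orientations are given as a rotation vector (axis times angle).
In Python, from cell import manip, inverse_kinematics, cams, order gives the robot as it stands. Calls block until the motion is done:
- manip.move_pose(position, orientation): joint-space move of the TCP to a pose.
- manip.move_linear(position, rate=0.15, rot=None): straight line of the TCP; rot=None keeps the orientation; rate is the mean speed in m/s.
- manip.set_joints(angles): joint-space move.
- manip.set_gripper(opening, force=None): finger opening in m; force is the grip in N (None keeps the last); returns when the fingers have stopped.
- manip.dwell(seconds).
- inverse_kinematics(position, orientation): joint angles nearest the present ones, or None.
- manip.state(): the state.
- cams.capture(name): name is "side" or "top" or "wrist"; returns a dict with "image" (420x560x3 uint8, blue, green, red), "z_map" (420x560 float32, m along the optical axis (not along the pixel's ray), 0 where there is no reading), "intrinsics" (3x3 intrinsics, pixels), "position" and "orientation" of the camera in the world; the wrist camera has in their place "T_tool_cam" (4x4, takes a point from camera to tool coordinates, whose origin is the TCP and whose axes are the flange's). Camera axes: x right, y down, z forward; pixel columns grow to the right and rows downward; lengths in m; the calibration is good to about 2 mm. A picture is of the moment at which its call begins: read the wrist's pose just before it.
A pose or a line that the arm cannot do raises manip.IKError and nothing moves.
- order.close_job(): hands the job in; it is judged then, once.
The state is a dict: "clock": time; "joint_pos": joint angles; "joint_velocities": joint speeds; "tau": joint torques, N m; "tool_pos": TCP position; "tcp_rot": TCP orientation; "contact_force": force on the tool from outside, world axes, zero at the start; "moment": the same for the moment, N m; "gripper_width": finger opening in m; "grasp_force": force on a finger pad.
Only numpy, scipy, OpenCV 4.12 (cv2) and the standard library are available. Lean on these libraries where they do the work, as an engineer would, in place of code of your own. Each camera call takes 0.05 s, during which the arm holds its last target. There are 200 camera calls.

## Working session

There is one attempt and no reset: what is moved stays moved. The work goes in short steps, each a Python script; the robot and the scene stay as the last script left them, time stands still between calls to the robot, and variables do not carry over. Pictures are saved under pics/ and viewed, at most 14 in all, crops included, and the job is handed in when it is done.

```bash
ls; mkdir -p pics; python3 - <<'E'
from cell import manip, cams
import cv2, numpy as np
s=manip.state(); print(s['clock'],s['tool_pos'],s['tcp_rot'])
for n in('top','side'):
    c=cams.capture(n); cv2.imwrite(f'pics/{n}0.png',c['image']); np.savez(f'{n}0.npz',**c)
    print(n,c['intrinsics'],c['position'],c['orientation'])
E
```

```text
pics
0.0 [0.29132967 0.60813006 0.23740819] [-0.69587979 -3.06295378  0.00333594]
top [[430.76678533   0.         279.39864037]
 [  0.         430.76678533 215.95236138]
 [  0.           0.           1.        ]] [0.42718006 0.01035873 1.16193861] [-2.20544019  2.13899425 -0.16729913]
side [[388.48044294   0.         276.14977297]
 [  0.         388.48044294 208.56260811]
 [  0.           0.           1.        ]] [ 0.25340518 -0.45293472  0.57179056] [-2.27055489  0.63184918 -0.29093257]
```

View pics/top0.png

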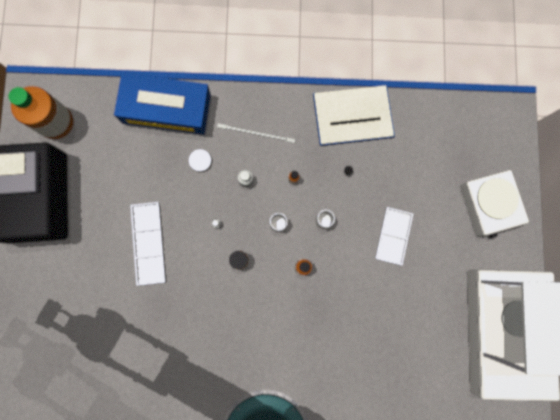

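View pics/side0.png

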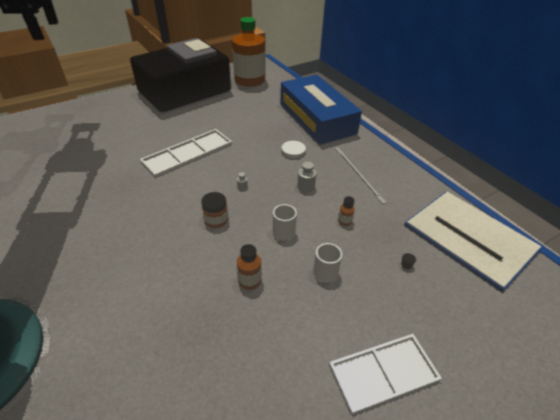

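Top view: tray3 at (148,243), tray2 (395,236), jar (239,260), bottle (305,267), cups (279,222) and (326,218), weight (246,178), small weight (216,224), small bottle (294,177). The side view agrees.

```bash
cat > h.py <<'E'
import numpy as np, cv2
from scipy.spatial.transform import Rotation as R
def cast(uv,K,p,Rm,z):
    uv=np.atleast_2d(uv).astype(float)
    d=np.c_[(uv-[K[0,2],K[1,2]])/K[0,0],np.ones(len(uv))]@Rm.T
    return p+d*((z-p[2])/d[:,2])[:,None]
def cloud(c,p,Rm):
    K=c['intrinsics'];z=c['z_map'];v,u=np.mgrid[:z.shape[0],:z.shape[1]]
    P=np.dstack([(u-K[0,2])/K[0,0]*z,(v-K[1,2])/K[0,0]*z,z])@Rm.T+p
    P[z==0]=np.nan
    return P
def tray(img,K,p,Rm,c,r=60):
    u,v=map(int,c); m=np.zeros(img.shape[:2],np.uint8)
    m[max(v-r,0):v+r,max(u-r,0):u+r]=(img.min(2)>150)[max(v-r,0):v+r,max(u-r,0):u+r]
    m=cv2.morphologyEx(m,cv2.MORPH_CLOSE,np.ones((5,5),np.uint8))
    cs,_=cv2.findContours(m,cv2.RETR_EXTERNAL,cv2.CHAIN_APPROX_NONE)
    k=max(cs,key=cv2.contourArea)
    W=cast(k[:,0,:],K,p,Rm,0.010)
    (x,y),(w,h),a=cv2.minAreaRect((W[:,:2]*1000).astype(np.float32))
    if w<h: w,h,a=h,w,a+90
    return np.array([x,y])/1000,((a+90)%180)-90,w,h
E
python3 - <<'E'
from h import *
for n in('top','side'):
    c=dict(np.load(f'{n}0.npz'));K=c['intrinsics'];p=c['position'];Rm=R.from_rotvec(c['orientation']).as_matrix()
    P=cloud(c,p,Rm); print(n,'benchz',np.nanmedian(P[200:300,170:380,2]))
    for t in ([(148,243),(395,236)] if n=='top' else [(187,152),(386,372)]): print('tray',tray(c['image'],K,p,Rm,t))
    m=((P[...,2]>0.02)&(P[...,2]<.12)&(P[...,0]>.3)&(P[...,0]<.75)&(abs(P[...,1])<.3)).astype(np.uint8)
    N,L,S,C=cv2.connectedComponentsWithStats(m)
    for i in range(1,N):
        if S[i,4]<8: continue
        q=P[L==i]; zt=np.percentile(q[:,2],95)
        t=q[q[:,2]>zt-.01]
        print(C[i].round(),S[i,4],'zt',zt.round(3),'mid',((t.max(0)+t.min(0))/2)[:2].round(4),'ext',(t.max(0)-t.min(0))[:2].round(3),'all mid',((q.max(0)+q.min(0))/2)[:2].round(4))
E
```

```text
top benchz 0.0006726950848771063
tray (array([0.48751196, 0.32713565]), 8.2355375289917, 221.7665557861328, 81.15579986572266)
tray (array([ 0.52651721, -0.33555713]), -12.678520202636719, 151.4659423828125, 81.65774536132812)
[348. 169.] 57 zt 0.027 mid [ 0.7029 -0.2059] ext [0.023 0.022] all mid [ 0.7029 -0.2059]
[245. 177.] 192 zt 0.065 mid [0.6673 0.0717] ext [0.022 0.024] all mid [0.6681 0.0714]
[294. 176.] 114 zt 0.062 mid [ 0.676  -0.0585] ext [0.02  0.019] all mid [ 0.6751 -0.0578]
[325. 218.] 132 zt 0.058 mid [ 0.5639 -0.1423] ext [0.045 0.045] all mid [ 0.5639 -0.1423]
[278. 221.] 102 zt 0.058 mid [ 0.5522 -0.019 ] ext [0.045 0.042] all mid [ 0.5518 -0.019 ]
[216. 223.] 57 zt 0.038 mid [0.545  0.1442] ext [0.011 0.013] all mid [0.5442 0.1444]
[238. 259.] 307 zt 0.058 mid [0.4502 0.0803] ext [0.046 0.046] all mid [0.4506 0.0795]
[303. 266.] 225 zt 0.087 mid [ 0.4371 -0.0875] ext [0.025 0.023] all mid [ 0.4374 -0.0869]
side benchz -0.00028039773279353586
tray (array([0.48599231, 0.32875775]), 8.24539566040039, 212.8815155029297, 73.22644805908203)
tray (array([ 0.52514502, -0.3314101 ]), -12.545486450195312, 143.8142852783203, 74.2105941772461)
[307. 174.] 346 zt 0.062 mid [0.6664 0.0743] ext [0.024 0.025] all mid [0.6665 0.0727]
[242. 177.] 83 zt 0.037 mid [0.5437 0.1469] ext [0.014 0.015] all mid [0.5435 0.1461]
[214. 206.] 656 zt 0.056 mid [0.4484 0.0826] ext [0.049 0.05 ] all mid [0.4481 0.0825]
[347. 208.] 282 zt 0.06 mid [ 0.6747 -0.0563] ext [0.02  0.022] all mid [ 0.6739 -0.056 ]
[284. 218.] 593 zt 0.055 mid [ 0.55   -0.0166] ext [0.045 0.047] all mid [ 0.5497 -0.017 ]
[328. 259.] 682 zt 0.055 mid [ 0.5623 -0.1402] ext [0.047 0.044] all mid [ 0.5622 -0.1404]
[249. 265.] 792 zt 0.084 mid [ 0.4349 -0.0852] ext [0.026 0.027] all mid [ 0.4346 -0.0879]
[409. 258.] 108 zt 0.023 mid [ 0.7001 -0.2045] ext [0.026 0.024] all mid [ 0.7001 -0.2045]
```

```bash
cat >> h.py <<'E'
from cell import manip, inverse_kinematics, cams, order
def down(yaw): # tool z down, tool y along yaw
    y=np.array([np.cos(yaw),np.sin(yaw),0]);z=np.array([0,0,-1.]);x=np.cross(y,z)
    return R.from_matrix(np.c_[x,y,z]).as_rotvec()
def best(pos,yaw):
    o=[]
    for k in(0,np.pi):
        q=inverse_kinematics(pos,down(yaw+k))
        if q is not None:o.append((abs(q[5]),yaw+k))
    return down(min(o)[1])
T3=(np.array([.4868,.328]),np.radians(8.24)); T2=(np.array([.5258,-.3335]),np.radians(-12.6))
def bay(T,x): return T[0]+x*np.array([np.cos(T[1]),np.sin(T[1])]), T[1]+np.pi/2
def pick_place(xy,h,wid,force,T,bx,zc=.2):
    p=manip; xy=np.array(xy)
    p.set_gripper(min(wid+.026,.086))
    a=np.r_[xy,zc]; p.move_pose(a,best(a,np.arctan2(xy[1],xy[0])))
    p.move_linear(np.r_[xy,h+.05],.25); p.move_linear(np.r_[xy,h],.1)
    p.set_gripper(wid-.015,force); s=p.state(); print('grip',s['gripper_width'],s['grasp_force'],'tcp',s['tool_pos'],s['clock'])
    p.move_linear(np.r_[xy,h+.03],.1); s=p.state(); print('lifted',s['gripper_width'],s['grasp_force'],s['contact_force'])
    if s['gripper_width']<wid-.006: print('NO GRASP'); return
    p.move_linear(np.r_[xy,zc],.25)
    b,yaw=bay(T,bx); t=np.r_[b,zc]; p.move_pose(t,best(t,yaw))
    p.move_linear(np.r_[b,h+.05],.2); p.move_linear(np.r_[b,h+.008],.06); p.dwell(.2)
    f0=p.state()['contact_force'][2]
    for dz in np.arange(.007,-.0011,-.001):
        p.move_linear(np.r_[b,h+dz],.03); s=p.state()
        if s['contact_force'][2]-f0>2: break
    print('touch dz',dz,'f',s['contact_force'][2]-f0,s['tool_pos'])
    p.set_gripper(min(s['gripper_width']+.012,.086)); p.move_linear(np.r_[b,h+.06],.1); p.move_linear(np.r_[b,zc],.25)
    print('clock',p.state()['clock'])
E
python3 - <<'E'
from h import *
pick_place((.4493,.0813),.014,.050,25,T3,.07)
manip.move_pose([.42,-.15,.3],best([.42,-.15,.3],0))
c=cams.capture('top'); cv2.imwrite('pics/a.png',cv2.resize(c['image'][150:320,100:440],None,fx=2,fy=2))
E
```

```text
grip 0.04889436250627072 24.996494111092034 tcp [0.44954569 0.08132608 0.01439117] 4.3333
lifted 0.04900827900950903 24.996453508192644 [ 0.11210811  0.33275034 -0.58083013]
touch dz 0.003 f 3.57813132644523 [0.55623225 0.33813987 0.01742008]
clock 11.5167
```

View pics/a.png

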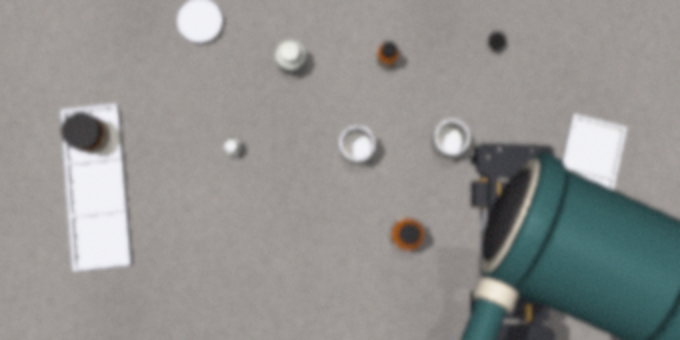

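The jar stands in the far bay of tray3 (crop pixel 83,131); its leftward look is parallax from its height. It touched down at exactly +3 mm. I'll check it numerically while continuing with the next items.

```bash
cat >> h.py <<'E'
def check(n='top'):
    c=cams.capture(n);p=c['position'];P=cloud(c,p,R.from_rotvec(c['orientation']).as_matrix())
    for T,nm in((T3,'T3'),(T2,'T2')):
        ca,sa=np.cos(T[1]),np.sin(T[1]); d=P[...,:2]-T[0]; x=d@[ca,sa]; y=d@[-sa,ca]
        m=((P[...,2]>.025)&(P[...,2]<.12)&(abs(x)<.12)&(abs(y)<.06)).astype(np.uint8)
        N,L,S,C=cv2.connectedComponentsWithStats(m)
        for i in range(1,N):
            if S[i,4]<15: continue
            k=L==i; zt=np.percentile(P[...,2][k],95); k&=P[...,2]>zt-.01
            print(n,nm,'x %.4f y %.4f zt %.3f n %d'%((x[k].max()+x[k].min())/2,(y[k].max()+y[k].min())/2,zt,k.sum()))
E
python3 - <<'E'
from h import *
check('top'); check('side')
pick_place((.563,-.1412),.014,.046,12,T2,.035)
pick_place((.667,.072),.013,.040,35,T2,-.035)
check('side')
E
```

```text
top T3 x 0.0704 y -0.0035 zt 0.061 n 294
grip 0.04575995808125913 11.995483202981632 tcp [ 0.56333992 -0.14128752  0.01453221] 16.4917
lifted 0.045976032227616856 11.991084301289447 [-0.03347871  0.16326927 -0.33049614]
touch dz 0.003 f 3.4555285679283925 [ 0.56013621 -0.34124931  0.0175532 ]
clock 23.7417
grip 0.03912132361459345 34.99715766403824 tcp [0.66699256 0.07199713 0.01363008] 27.525
lifted 0.03876352393422939 34.99887173529714 [ 0.47334692 -0.35847005 -4.4558167 ]
touch dz 0.003 f 5.572397739521638 [ 0.49177963 -0.32597699  0.01661503]
clock 35.2417
side T3 x 0.0684 y -0.0010 zt 0.059 n 228
side T2 x 0.0353 y -0.0004 zt 0.058 n 312
side T2 x -0.0327 y 0.0010 zt 0.065 n 295
```

All three are within 4 mm of their bay centres, so the remaining cup and then the bottle come next.

```bash
python3 - <<'E'
from h import *
pick_place((.551,-.018),.014,.046,12,T3,-.07)
pick_place((.436,-.0865),.028,.042,25,T3,0,zc=.22)
manip.move_pose([.292,.609,.3],best([.292,.609,.3],1.1)); manip.dwell(.3)
check('top'); check('side')
for n in('top','side'):
    c=cams.capture(n); cv2.imwrite(f'pics/{n}f.png',c['image'])
c=cams.capture('side');P=cloud(c,c['position'],R.from_rotvec(c['orientation']).as_matrix())
for q in((.5437,.1461),(.6739,-.056)):
    m=(P[...,2]>.02)&(np.hypot(P[...,0]-q[0],P[...,1]-q[1])<.04); t=P[m]; print(q,((t.max(0)+t.min(0))/2)[:2])
E
```

```text
grip 0.04623985163480245 11.995505747900097 tcp [ 0.55133349 -0.01799437  0.01450034] 38.825
lifted 0.04585453650606572 11.989337770537531 [ 0.18865636 -0.56650242 -0.97552031]
touch dz 0.003 f 4.713703479384062 [0.41767138 0.31806807 0.01744586]
clock 46.2917
grip 0.04126779056600023 25.000114414142445 tcp [ 0.43604638 -0.08651304  0.02837917] 50.0333
lifted 0.041404848135434186 24.999867224832997 [ 0.46572114  0.06716814 -1.23042575]
touch dz 0.003 f 4.347535999749084 [0.48700148 0.32810843 0.03139378]
clock 57.7583
top T3 x 0.0696 y -0.0038 zt 0.061 n 295
top T3 x 0.0018 y -0.0024 zt 0.089 n 96
top T3 x -0.0685 y -0.0027 zt 0.060 n 88
top T2 x 0.0383 y -0.0018 zt 0.060 n 102
top T2 x -0.0299 y -0.0015 zt 0.068 n 77
side T3 x 0.0005 y -0.0012 zt 0.087 n 94
side T3 x 0.0693 y -0.0011 zt 0.059 n 226
side T3 x -0.0702 y -0.0008 zt 0.058 n 180
side T2 x 0.0358 y 0.0012 zt 0.058 n 412
side T2 x -0.0327 y 0.0010 zt 0.065 n 296
(0.5437, 0.1461) [0.54361155 0.14637802]
(0.6739, -0.056) [ 0.67327202 -0.05586384]
```

View pics/sidef.png

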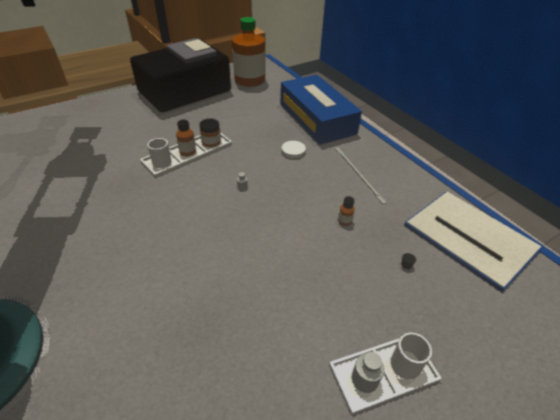

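View pics/topf.png

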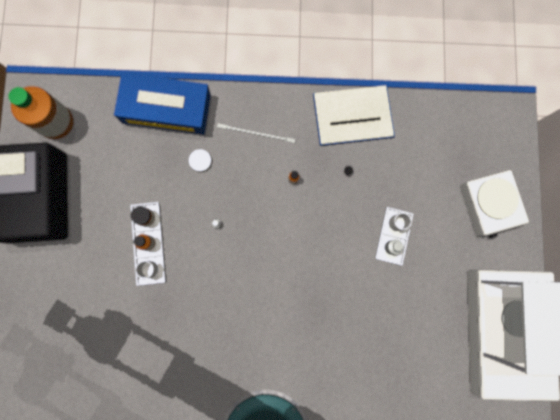

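Both views show every item upright in its bay: tray3 has the jar (142,215), bottle (144,242) and cup (148,269), and tray2 has the cup (401,222) and weight (396,247). The small bottle and small weight haven't moved.

```bash
python3 -c "
from cell import order
print(order.close_job())"
```

```text
the job is handed in; nothing more can be done
None
```

Both kits are made up and the job is handed in (verdict not shown): by my camera checks all five items stand upright within about 5 mm of their bay centres, the small bottle and small weight haven't moved, and the clock was about 58 s before the final checks.

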